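Re-index the carving turntable

TASK

Turn the carving turntable to its locking notch: pull the red knob out until it clicks and stays out, turn the table by its upright wooden peg until the yellow-marked notch faces the plunger, then push the knob fully home so that its pin locks the table there. Do not touch the carving, and leave everything else on the bench where it is.

Things in the scene. Friction and masses are not known exactly. Their poses are not given: they have to be found in the camera images.
- turntable: Fixed foot of the turntable, on the bench: grey disc, radius 118 mm, with a blue plunger housing. Origin on the bench at the table's axis, z up. The level plunger axis runs along its x at y = 0, 42 mm up; the knob is on the -x side and comes out towards -x. Housing: x -158 to -128, y +-28, 68 mm high (a small brass detent ball on top reaches 77 mm).
- table_axis (a point): Centre of the turning table's wooden top, 66 mm above the bench, on the vertical axis. The top is 97 mm in radius; the steel index ring round it is 118 mm in radius, 32 to 52 mm high.
- plunger (a joint): Travel of the red knob (m): 0 = home (start), 0.030 = fully out. A spring detent (about 5 to 8 N) holds it at either end: let go before half way it snaps back, past half way it snaps on. The pin clears the index ring above 0.014; pushed in where there is no notch, it stops on the ring at about 0.014.
- knob_front (a point): Centre of the red knob's outer face, 42 mm above the bench; 214 mm from the table axis when home, 244 mm out. The knob is a disc of 56 mm diameter, 18 mm thick, axis level, on a bare 12 mm stem; 38 mm of stem is free between knob and housing when home (68 mm out): room for fingertips from above, behind the knob.
- rotor (a joint): Angle of the turning table (rad), counter-clockwise from above positive, stops -0.57 and 1.60. It starts between -0.5 and 0.5, the pin in a wide slot that limits it to about +-0.55 while the knob is home. At 1.20 the narrow notch faces the pin. Stays where left (friction 0.25 N m, 3 N at the peg). Notch 16 mm wide, round-nosed pin 12 mm: it enters when within about 0.03 rad.
- yellow_notch (a point): Middle of the narrow notch in the steel ring, at ring-top height (52 mm), 107 mm from the table axis; a yellow strip on the wooden top points to it and two yellow marks flank it. In the turntable's frame it lies at the angle pi - 1.2 + rotor.
- peg_top (a point): Top centre of the upright dark wooden turning peg on the table: 20 mm diameter, 85 mm tall (66 to 151 mm above the bench), 83 mm from the table axis, fixed to the turning table. In the turntable's frame it lies at the angle rotor - 1.05.
- carving: The carved wooden paw, dark block with pale toes, about 85 x 100 x 60 mm, screwed to the turning table on the side of the axis away from the peg; its top is 127 mm above the bench, and its nearest face is at least 60 mm from the peg's surface. Not to be touched. Origin under its centre.
- glue: Glue bottle, 54 mm diameter, 130 mm tall, standing near the knob; origin under its centre. Leave alone.
- gouge: Carving gouge, 220 mm long, 24 mm thick, lying beside the knob, long axis x; origin at mid-length on the bench. Leave alone.
- gouge_far: Second gouge, same size, lying farther off. Leave alone.
- tape_roll: Roll of yellow tape lying flat, 100 mm diameter, 25 mm tall; origin under its centre. Leave alone.
- mallet: Round carver's mallet standing on its head, 92 mm diameter, 218 mm tall; origin under its centre. Leave alone.
- offcut: Wood offcut 110 x 70 x 45 mm; origin under its centre. Leave alone.
- mug: Blue mug, 80 mm diameter, 90 mm tall; origin under its centre. Leave alone.
- whetstone: Whetstone in a wooden holder 200 x 70 x 34 mm; origin under its centre. Leave alone.

How it is judged:
By the outcome, as a careful person would: the job done as asked, in the order asked, and still so for the second after the job is handed in, with the robot touching nothing.
It also fails if it takes over 67 s, if anything falls off the work surface, if the arm or the gripper's body presses on something with over 40 N, if the wrist force passes 120 N, or if a joint passes its speed limit or range.

ROBOT

A 7-joint arm with a two-finger parallel gripper is mounted at the origin on the work surface. World frame = base frame: x ahead of the robot, y to its left, z up, the work surface at z = 0. Lengths are in mm, angles in degrees, forces in N, time in s.
With the tool pointing down it reaches from about 400 to 925 mm from the base axis. Payload 4.1 kg.
Tool frame: the origin (TCP) lies on the centre line of the jaws, within the pads' length; the fingertips stand 19 mm ahead of it and the grasp point (between the pads) is the TCP; z points along the fingers, y is the line along which they close (so a half turn about z gives the same grasp; the last joint's range is limited). The gripper opens to 85 mm and grips with 20 to 120 N. Pads are 22 mm wide; open, the fingers measure 114 mm over their backs; the gripper's body (76 mm by 85 mm) begins 54 mm behind the grasp point. The pads swing forward as they close: fully open they stand 13 mm farther back than shut.
Start: joints at [-74.828, 22.827, 2.584, 88.041, -1.071, 69.15, -2.905], TCP at [231.268, 607.499, 250.347] pointing down, gripper open.
Joint ranges: [-161.44, 161.44], [-28.35, 127.94], [-78.24, 83.42], [0, 140.83], [-78.03, 258.03], [13.02, 114.36], [-168.23, 168.23]. Speed limits (degrees/s): [147.25, 147.25, 180, 180, 180, 180, 180].

INTERFACE

Orientations are given as [roll, pitch, yaw] about the fixed x, y, z axes, in that order (R = Rz(yaw) Ry(pitch) Rx(roll)).
In Python, from plant import env gives the robot as it stands. Calls block until the motion is done:
- env.move_pose(position, orientation): joint-space move of the TCP to a pose.
- env.servo_line(position, frame=None, max_speed=150, until_force=None): straight line of the TCP; frame=None keeps the orientation; max_speed is the mean speed in mm/s. With until_force (N) it stops when the force on the tool has changed by that much, and returns True; else False.
- env.goto_joints(angles): joint-space move.
- env.open() and env.clamp(): open the fingers fully, or close them until they stop; the grip force is fixed at half the most.
- env.wait(seconds).
- env.ik(position, orientation): joint angles nearest the present ones, or None.
- env.snapshot(name): name is "side" or "top" or "wrist"; returns the picture (420x560x3 uint8, red, green, blue); there is no depth.
- env.calibration(name): a dict with "fovy" (degrees; the focal length in pixels is half the picture's height over the tangent of half this angle, whatever the lens; pixels are square), "cx", "cy" (the principal point, pixels), "dist_coeffs" ([k1, k2, p1, p2, k3] as OpenCV has them; the pictures are not rectified), "view" (4x4, takes a point from world to camera coordinates); the wrist camera has in their place "mount" (4x4, takes a point from camera to tool coordinates, whose origin is the TCP and whose axes are the flange's). Camera axes: x right, y down, z forward; pixel columns grow to the right and rows downward; lengths in mm; the calibration is good to about 2 mm. A picture is of the moment at which its call begins: read the wrist's pose just before it. calibration takes no time and is no camera call.
A pose or a line that the arm cannot do raises env.IKError and nothing moves.
- env.sign_off(): hands the job in; it is judged then, once.
Readings, each from a call of its own:
- env.current_t(): time.
- env.current_qpos(): joint angles.
- env.current_dq(): joint speeds.
- env.current_effort(): joint torques, N m.
- env.current_eef_pos(): TCP position.
- env.current_orientation(): TCP orientation.
- env.current_contact_force(): force on the tool from outside, world axes, zero at the start.
- env.current_torque(): the same for the moment, N m.
- env.current_gripper_width(): finger opening in mm.
- env.current_gripper_force(): force on a finger pad.
Only numpy, scipy, OpenCV 4.12 (cv2) and the standard library are available. Lean on these libraries where they do the work, as an engineer would, in place of code of your own. Each camera call takes 0.05 s, during which the arm holds its last target. There are 200 camera calls.

## Working session

There is one attempt and no reset: what is moved stays moved. The work goes in short steps, each a Python script; the robot and the scene stay as the last script left them, time stands still between calls to the robot, and variables do not carry over. Pictures are saved under pics/ and viewed, at most 10 in all, crops included, and the job is handed in when it is done.

```bash
ls; mkdir -p pics
python3 - <<'E'
from plant import env
import cv2,numpy as np
for n in ["side","top"]:
    cv2.imwrite(f"pics/{n}0.png",env.snapshot(n)[:,:,::-1])
    c=env.calibration(n);print({k:np.round(v,4).tolist() for k,v in c.items()})
print(env.current_t(),env.current_orientation(),env.calibration("wrist"))
E
```

```text
pics
plant.py
{'fovy': 56.6873, 'cx': 281.5629, 'cy': 208.1938, 'dist_coeffs': [0.0295, 0.0, 0.0, 0.0, 0.0], 'view': [[0.7714, -0.6364, 0.0026, -462.4341], [-0.3413, -0.4172, -0.8423, 268.3222], [0.5371, 0.6488, -0.5391, 866.7995], [0.0, 0.0, 0.0, 1.0]]}
{'fovy': 56.6111, 'cx': 282.4654, 'cy': 208.0006, 'dist_coeffs': [0.0261, 0.0, 0.0, 0.0, 0.0], 'view': [[-0.0039, -0.9998, 0.0176, -38.9987], [-0.9914, 0.0016, -0.131, 601.2168], [0.1309, -0.0179, -0.9912, 1263.5307], [0.0, 0.0, 0.0, 1.0]]}
0.1 [-1.79898663e+02  6.74119863e-03  1.59160156e+02] {'fovy': 59.66344842978188, 'cx': 271.0184993967837, 'cy': 211.385638435333, 'dist_coeffs': array([0.01353664, 0.        , 0.        , 0.        , 0.        ]), 'mount': array([[ 3.21258240e-04, -9.55460930e-01, -2.95117447e-01,
         7.57581232e+01],
       [ 9.99999926e-01,  2.45090695e-04,  2.95081275e-04,
        -5.94018227e-01],
       [-2.09608089e-04, -2.95117520e-01,  9.55460939e-01,
        -1.22999164e+02],
       [ 0.00000000e+00,  0.00000000e+00,  0.00000000e+00,
         1.00000000e+00]])}
```

View pics/top0.png

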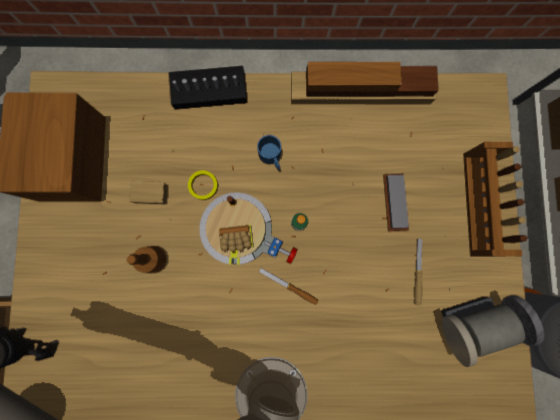

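View pics/side0.png

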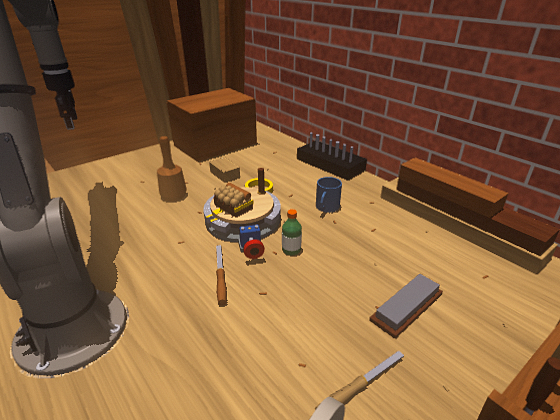

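The top view shows the turntable disc at about (236,228), the red knob at (292,255), the blue housing at (275,247), the peg at (232,200), the glue bottle at (300,221) and the near gouge from (262,270) to (317,300). The side view agrees, with the knob at (254,249) and the peg at (261,180).

```bash
cat > h.py <<'E'
import numpy as np,cv2
from scipy.spatial.transform import Rotation as R
from plant import env
def cam(n):
    c=env.calibration(n);f=210/np.tan(np.radians(c["fovy"]/2))
    K=np.array([[f,0,c["cx"]],[0,f,c["cy"]],[0,0,1]])
    if n=="wrist":
        T=np.eye(4);T[:3,:3]=R.from_euler("xyz",env.current_orientation(),degrees=True).as_matrix();T[:3,3]=env.current_eef_pos()
        M=T@c["mount"]
    else: M=np.linalg.inv(c["view"])
    return K,c["dist_coeffs"],M
def ray(cm,px):
    K,d,M=cm;u=cv2.undistortPoints(np.array([[px]],float),K,d)[0,0]
    return M[:3,3],M[:3,:3]@np.r_[u,1]
def cast(cm,px,z):
    o,d=ray(cm,px);return o+d*(z-o[2])/d[2]
def proj(cm,P):
    K,d,M=cm;V=np.linalg.inv(M)
    return cv2.projectPoints(np.array(P,float).reshape(-1,1,3),cv2.Rodrigues(V[:3,:3])[0],V[:3,3],K,d)[0][:,0]
def tri(ca,pa,cb,pb):
    (o,d),(p,e)=ray(ca,pa),ray(cb,pb)
    s=np.linalg.lstsq(np.c_[d,-e],p-o,rcond=None)[0]
    a,b=o+s[0]*d,p+s[1]*e
    return (a+b)/2,np.linalg.norm(a-b)
def mask(im,lo,hi):
    return cv2.inRange(cv2.cvtColor(im,cv2.COLOR_RGB2HSV),np.array(lo),np.array(hi))
def blobs(m,amin=15):
    n,_,s,c=cv2.connectedComponentsWithStats(m);
    return [(int(s[i,4]),*np.round(c[i],1)) for i in range(1,n) if s[i,4]>amin]
E
python3 - <<'E'
from h import *
t=cam("top")
for n,p,z in [("axis",(236,228),52),("knob",(292,255),42),("housing",(275,247),68),("peg",(230,199),151),("glue",(300,219),130),("gougetip",(262,270),10),("gougeend",(317,300),12),("tape",(203,185),25),("mug",(270,150),90),("mallet",(150,260),90)]:
    print(n,cast(t,p,z).round())
E
```

```text
axis [534. 112.  52.]
knob [445. -71.  42.]
housing [471. -16.  68.]
peg [614. 122. 151.]
glue [555. -93. 130.]
gougetip [396.  28.  10.]
gougeend [ 297. -154.   12.]
tape [682. 228.  25.]
mug [786.   0.  90.]
mallet [431. 375.  90.]
```

View pics/w1.png

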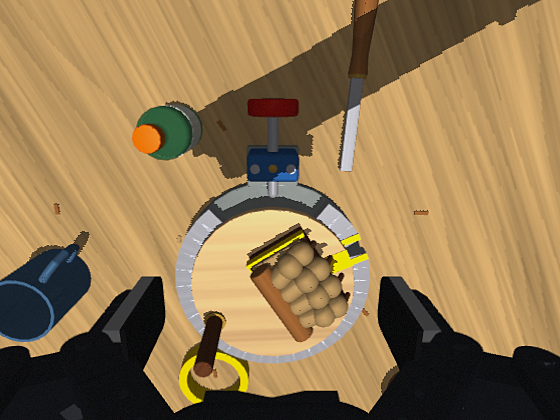

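The wrist view shows the knob at (272,107), its stem running down column 272 to the housing at (273,165), the notch gap at about (354,247) and the peg top at about (205,368). The glue bottle and the gouge sit to either side of the stem with room for the open fingers.

```bash
cat >> h.py <<'E'
from scipy.optimize import least_squares
def find(im,cm,c0):
    """axis from the far half of ring's outer edge (z=52, r=118) ; c0 = rough axis"""
    hsv=cv2.cvtColor(im,cv2.COLOR_RGB2HSV);g=((hsv[:,:,1]<45)&(hsv[:,:,2]>60))
    c0=np.array(c0[:2]);cxy=cm[2][:2,3];away=np.degrees(np.arctan2(*(c0-cxy)[::-1]));pts=[]
    for a in np.radians(away+np.arange(-80,81,4)):
        rr=np.arange(100,136,.5);P=np.c_[c0[0]+rr*np.cos(a),c0[1]+rr*np.sin(a),0*rr+52]
        p=np.round(proj(cm,P)).astype(int);ok=(p[:,0]>=0)&(p[:,0]<560)&(p[:,1]>=0)&(p[:,1]<420)
        h=[i for i in np.where(ok)[0] if g[p[i,1],p[i,0]]]
        if len(h)>20: pts.append(P[h[-1],:2])
    pts=np.array(pts)
    s=least_squares(lambda v:np.hypot(*(pts-v[:2]).T)-v[2],[*c0,118],loss="soft_l1")
    return s.x,np.abs(s.fun).mean(),len(pts)
E
python3 - <<'E'
from h import *
d=np.load("w1.npz");im=d["im"];K,dc,_=cam("wrist");cm=(K,dc,d["M"])
c=[534,112]
for i in range(3): c,e,n=find(im,cm,c);print(c.round(1),e.round(2),n)
A=c[:2]
ang=lambda v:np.degrees(np.arctan2(v[1],v[0]))
for n,p,z in [("knobtop",(272.5,107.4),66),("stem",(272,133),48),("housing",(272.8,165.5),66)]:
    P=cast(cm,p,z);v=A-P[:2];print(n,P.round(1),"dist",np.hypot(*v).round(1),"yaw",ang(v).round(2))
for n,p,z in [("notch",(354,247),52),("peg",(205,368),151),("pegbase",(214,322),66)]:
    P=cast(cm,p,z);v=P[:2]-A;print(n,P.round(1),"r",np.hypot(*v).round(1),"ang",ang(v).round(2))
y=cv2.resize(im[200:400,160:400],None,fx=2.5,fy=2.5,interpolation=cv2.INTER_CUBIC);cv2.imwrite("pics/c1.png",y[:,:,::-1])
t=cam("top")
for p in [(230,199),(232,200)]: print("peg tri",tri(cm,(205,368),t,p))
E
```

```text
[533.7 115.9 117.5] 0.39 37
[533.8 115.7 117.6] 0.27 36
[533.7 115.5 117.9] 0.38 37
knobtop [444.1 -68.3  66. ] dist 204.5 yaw 64.01
stem [456.4 -44.1  48. ] dist 177.4 yaw 64.14
housing [469.7 -14.7  66. ] dist 145.0 yaw 63.83
notch [426.8 116.9  52. ] r 107.0 ang 179.24
peg [612.3 124.4 151. ] r 79.1 ang 6.47
pegbase [617.9 127.   66. ] r 85.0 ang 7.82
peg tri (array([612.8376873 , 122.41290984, 152.53007331]), np.float64(3.333637295398766))
peg tri (array([607.77031961, 115.52043026, 162.35623389]), np.float64(4.487173366404075))
```

View pics/c1.png

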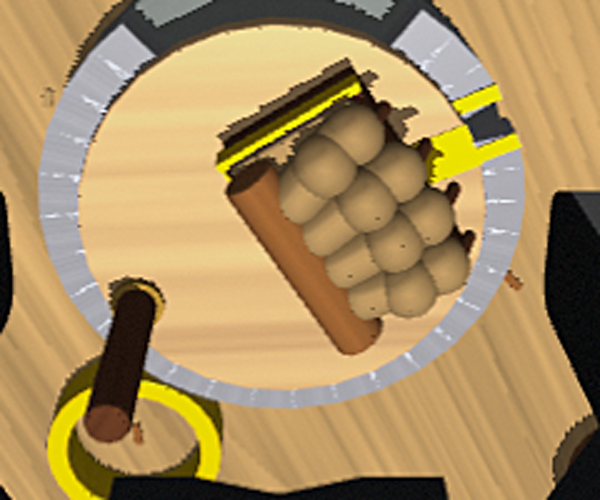

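The crop confirms the notch at about (356,248) and the peg top at (204,369). That gives the axis at (533.7, 115.6), plunger yaw 64.0° and rotor about 4°, with radii of 107 and 79–85 mm against the given 107 and 83. Next I grasp the stem and pull.

```bash
cat >> h.py <<'E'
A=np.array([533.7,115.6]);YAW=64.0
U=np.array([np.cos(np.radians(YAW)),np.sin(np.radians(YAW))])
def at(d,z): return [*(A-d*U),z]   # point on plunger line, d from axis
def st(tag): print(tag,"t",round(env.current_t(),2),"pos",env.current_eef_pos().round(1),"F",np.round(env.current_contact_force(),1),"w",round(env.current_gripper_width(),1))
E
python3 - <<'E'
from h import *
for y in (-116,64):
    for d,z in ((177,150),(177,44),(209,44),(262,44)):
        q=env.ik(at(d,z),[180,0,y]);print(y,d,z,None if q is None else q.round(0))
o=[180,0,64]
env.move_pose(at(177,170),o);st("above")
env.servo_line(at(177,44),o,max_speed=100);st("down")
env.clamp();st("clamped")
cv2.imwrite("pics/s1.png",env.snapshot("side")[150:300,180:340][:,:,::-1].repeat(3,0).repeat(3,1))
E
```

```text
-116 177 150 [-33.  12.  37. 121.  -9.  50. 163.]
-116 177 44 [ -2.  20.   3. 124.  -1.  36. 155.]
-116 209 44 [ -8.  19.  14. 126.  -8.  35. 166.]
-116 262 44 [  4.  18.   7. 127.  -4.  35. 168.]
64 177 150 [-52.  18.  62. 121. -20.  52.  -5.]
64 177 44 [-51.  40.  66. 125. -51.  49.  23.]
64 209 44 [-47.  38.  66. 127. -50.  48.  26.]
64 262 44 [-41.  36.  65. 128. -48.  46.  31.]
above t 4.92 pos [456.3 -43.4 170.1] F [-1.2 -0.2  0.4] w 85.4
down t 6.33 pos [456.6 -43.5  44.5] F [ 0.9 -0.4  0.2] w 85.3
clamped t 7.01 pos [456.6 -43.7  44.2] F [-0.1 -0.1  1.5] w 9.4
```

View pics/s1.png

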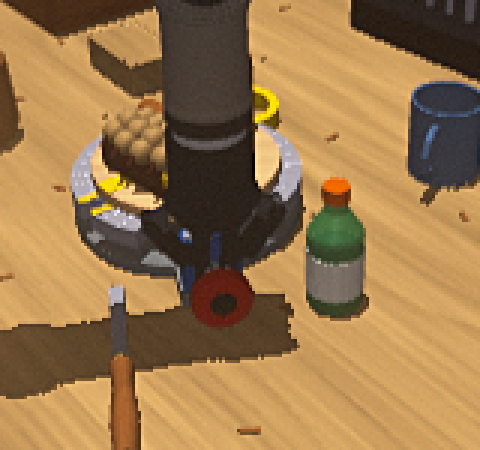

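The fingers hold the stem behind the knob, at crop (220,297), clear of both the glue and the gouge. Now I pull.

Run:
```python
from h import *
print(env.servo_line(at(209.5,44),max_speed=40,until_force=40));st("pulled")
env.open();env.wait(.2);st("open")
env.servo_line(at(200,170),max_speed=150)
env.move_pose([475,-10,330],[180,0,64]);st("look")
t=cam("top");im=env.snapshot("top");print(blobs(mask(im,(0,150,60),(6,255,255)),5))
env.move_pose([560,70,330],[180,0,154]);st("v")
cm=cam("wrist");im=env.snapshot("wrist");cv2.imwrite("pics/w2.png",im[:,:,::-1]);np.savez("w2.npz",im=im,M=cm[2])
for b in blobs(mask(im,(0,150,60),(6,255,255)),100):
    P=cast(cm,b[1:],66);print(b,P.round(1),np.hypot(*(P[:2]-A)))
```

```text
False
pulled t 8.02 pos [443.3 -70.8  44.2] F [4.2 6.6 0.5] w 9.8
open t 8.93 pos [441.9 -72.7  44. ] F [ 0.2 -0.7  0.8] w 85.6
look t 10.65 pos [473.9 -10.1 328.5] F [ 0.2  1.2 -0.7] w 85.6
[(57, np.float64(300.6), np.float64(258.7))]
v t 12.13 pos [559.7  69.3 329.5] F [ 0.4 -0.2  0.5] w 85.8
(1338, np.float64(81.1), np.float64(128.2)) [432.2 -86.6  66. ] 226.2568615305661
```

View pics/w2.png

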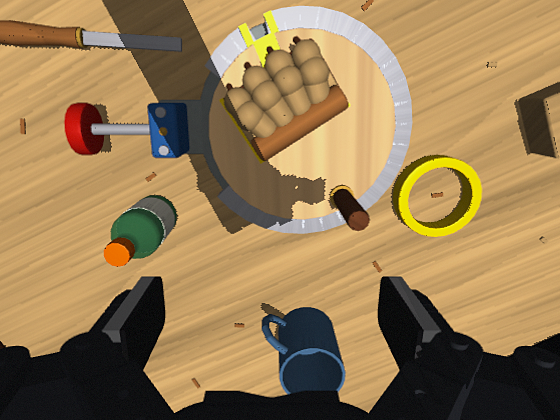

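The knob stands out, with bare stem from about (97,128) to (150,128). The peg top is at (357,220) and the notch at (260,33). I'll check the stem length, re-measure the peg, and make the turn.

```bash
cat >> h.py <<'E'
def angd(v): return np.degrees(np.arctan2(v[1],v[0]))
def peg(a,z,r=83): return [A[0]+r*np.cos(np.radians(a)),A[1]+r*np.sin(np.radians(a)),z]
E
python3 - <<'E'
from h import *
d=np.load("w2.npz");K,dc,_=cam("wrist");cm=(K,dc,d["M"])
print("stem",np.linalg.norm(cast(cm,(97,128),42)-cast(cm,(150,129),42)))
print("axis",find(d["im"],cm,A))
for n,p,z in [("peg",(357.5,220),151),("notch",(260,32),52)]:
    P=cast(cm,p,z);v=P[:2]-A;print(n,P.round(1),np.hypot(*v).round(1),angd(v).round(2))
# tangential closing: tool y along tangent -> tool x radial (yaw = a) or inward (a+180)
for a in (7.8,40,72.8):
  for k in (0,180,-180):
    q=env.ik(peg(a,128),[180,0,a+k]);print(a,k,None if q is None else q.round(0))
E
```

```text
stem 57.63473310683656
axis (array([534.3661059 , 116.29617939, 117.38002766]), np.float64(0.3828053699642083), 38)
peg [614.9 125.  151. ] 81.7 6.61
notch [430.3 119.6  52. ] 103.5 177.78
7.8 0 [-59.  50.  70.  99. -50.  69. -57.]
7.8 180 [-43.  32.  38.  99. -23.  57. 101.]
7.8 -180 [-43.  32.  38.  99. -23.  57. 101.]
40 0 [-62.  44.  64. 100. -44.  64. -34.]
40 180 [-42.  30.  31. 100. -18.  55. 125.]
40 -180 [-42.  30.  31. 100. -18.  55. 125.]
72.8 0 [-64.  37.  58. 105. -36.  59.  -9.]
72.8 180 [-43.  26.  25. 104. -13.  53. 151.]
72.8 -180 [-43.  26.  25. 104. -13.  53. 151.]
```

The stem shows 57.6 mm, plus about 9 mm hidden by the housing's top edge, which matches 68 mm: the knob is out. Next, the turn.

Run:
```python
from h import *
a0,a1=7.5,72.6
env.move_pose(peg(a0,215),[180,0,a0])
env.servo_line(peg(a0,128),[180,0,a0],max_speed=120);st("down")
env.clamp();st("grip");print("peg ang",angd(env.current_eef_pos()[:2]-A))
for a in np.linspace(a0,a1,9)[1:]:
    hit=env.servo_line(peg(a,128),[180,0,a],max_speed=40,until_force=35)
    if hit: st("HIT %.1f"%a);break
env.wait(.3);st("turned");p=env.current_eef_pos();print("ang",angd(p[:2]-A),np.hypot(*(p[:2]-A)),env.current_orientation())
if not hit:
    env.open();env.wait(.1);a=a1
    env.servo_line(peg(a,215),max_speed=150)
    env.move_pose([480,-5,330],[180,0,-116]);st("look")
    cm=cam("wrist");im=env.snapshot("wrist");cv2.imwrite("pics/w3.png",im[:,:,::-1]);np.savez("w3.npz",im=im,M=cm[2])
    print(find(im,cm,A))
```

```text
down t 14.95 pos [616.6 126.2 128.7] F [ 0.3 -0.3  0.4] w 85.7
grip t 15.57 pos [616.1 126.2 128.4] F [-0.5  0.1  4.2] w 18.9
peg ang 7.354230412626536
turned t 19.4 pos [559.2 194.7 128.3] F [ 1.7 -1.1  6.2] w 18.7
ang 72.15492977369291 83.06606688808864 [ 1.79970106e+02 -4.52610556e-03  7.24228389e+01]
look t 23.32 pos [480.   -4.8 329.8] F [0.1 0.6 1. ] w 85.0
(array([533.48251648, 115.28487204, 118.13782352]), np.float64(0.4295542427912839), 38)
```

View pics/w3.png

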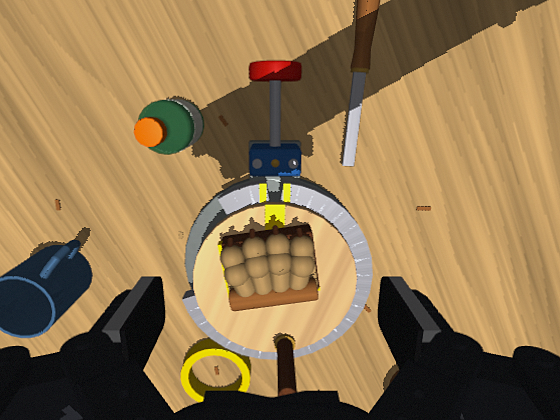

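The notch, between yellow marks at about (263,192) and (287,193), lines up with the stem at column 275. I'll put a number on it.

Run:
```python
from h import *
d=np.load("w3.npz");im=d["im"];K,dc,_=cam("wrist");cm=(K,dc,d["M"]);C=np.array([533.5,115.4])
m=mask(im,(25,150,100),(35,255,255));m[:183]=0;m[225:]=0;m[:,:250]=0;m[:,300:]=0
a=[]
for b in blobs(m,10):
    P=cast(cm,b[1:],66 if b[2]>202 else 52)[:2]-C;print("yel",b,np.hypot(*P).round(1),(angd(P)-180)%360)
g=cv2.cvtColor(im,cv2.COLOR_RGB2HSV)
for r in (95,105,115,125,135): # stem pixels
    s=[c for c in range(255,300) if g[r,c,1]<60 and g[r,c,2]>50];s=(min(s)+max(s))/2 if s else None
    if s: P=cast(cm,(s,r),45)[:2]-C;print("stem",r,s,np.hypot(*P).round(1),(angd(P)-180)%360)
for z,lo,hi in ((66,(0,150,60),(6,255,255)),(66,(100,120,50),(125,255,255))):
    for b in blobs(mask(im,lo,hi),400)[:1]: P=cast(cm,b[1:],z)[:2]-C;print(b,np.hypot(*P).round(1),(angd(P)-180)%360)
```

```text
yel (124, np.float64(262.5), np.float64(191.7)) 107.6 71.23240139426491
yel (122, np.float64(286.4), np.float64(191.8)) 107.5 56.848068251215636
yel (374, np.float64(274.6), np.float64(213.3)) 85.7 63.99804171876093
stem 95 275.0 210.5 63.93364495765911
stem 105 275.0 200.4 63.919725993164604
stem 115 275.0 190.1 63.904082646895176
stem 125 275.0 179.6 63.88636905291986
stem 135 275.0 168.9 63.86614019973922
(858, np.float64(274.2), np.float64(69.6)) 234.2 64.21455130252235
(1211, np.float64(274.8), np.float64(160.8)) 144.0 63.98968158797561
```

The notch is aligned with the plunger to about 0.1°. Now I push the knob home with closed fingers on its face.

Run:
```python
from h import *
o=[180,0,64]
env.clamp()
env.move_pose(at(282,170),o);st("above")
env.servo_line(at(282,46),max_speed=120);st("down")
D=lambda:np.hypot(*(env.current_eef_pos()[:2]-A)).round(1)
h=env.servo_line(at(250,46),max_speed=60,until_force=15);st(f"approach {h} {D()}")
h=env.servo_line(at(216,46),max_speed=30,until_force=32);st(f"push {h} {D()}")
env.wait(.2);st(f"hold {D()}")
```

```text
above t 26.29 pos [ 410.4 -137.7  170.1] F [ 0.4  0.5 -0.6] w -0.4
down t 27.48 pos [ 410.6 -138.1   46.5] F [0.  0.2 0.8] w -0.0
approach False 250.4 t 28.16 pos [ 424.  -109.5   46.1] F [-2.2 -4.3  2.2] w -0.0
push False 224.9 t 29.44 pos [435.2 -86.5  46.1] F [ -9.9 -21.4   4.7] w 0.1
hold 224.9 t 29.64 pos [435.2 -86.6  46.1] F [ -9.4 -22.    5. ] w -0.1
```

It stopped at d = 225 under 24 N, which is the expected home position. I'll back off and check.

Run:
```python
from h import *
env.servo_line(at(275,46),max_speed=120)
env.servo_line(at(275,170),max_speed=200)
env.move_pose([480,-5,330],[180,0,-116]);env.open();st("look")
cm=cam("wrist");im=env.snapshot("wrist");cv2.imwrite("pics/w4.png",im[:,:,::-1])
b=max(blobs(mask(im,(0,150,60),(6,255,255)),100));P=cast(cm,b[1:],66);print(b,np.hypot(*(P[:2]-A)))
```

```text
look t 34.07 pos [480.  -5. 330.] F [-0.  -0.7  0.4] w 85.5
(817, np.float64(274.8), np.float64(101.4)) 204.5210384106463
```

View pics/w4.png

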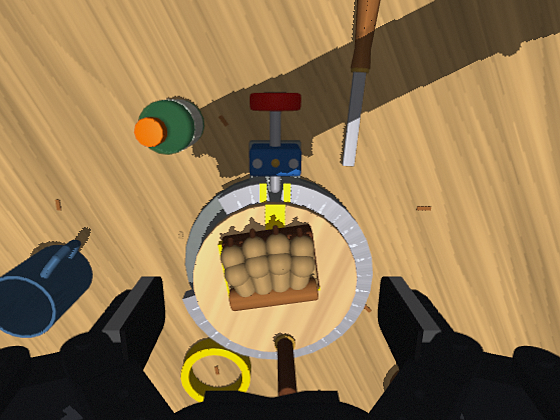

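The knob is home at (275,101), 204.5 mm from the axis as at the start. The pin sits in the notch at (275,187), and the other things are where they were.

```bash
python3 -c "
from plant import env
print(env.sign_off())"
```

```text
the job is handed in; nothing more can be done
None
```

The turntable is turned to its yellow notch and locked there, with the knob fully home; nothing else I could see in the final picture had moved, and I handed the job in at about 34 s.

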